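# Fetch the spark plugs from behind the bottles

## Task

The yellow carton of spark plugs is needed for the job, but bottles block it in the service tray: first clear the two bottles in front of it onto the black rubber mat, standing upright, then stand the carton upright in the empty compartment of the orange job tray. Then put each bottle back upright where it stood, so that all four are in their old order and places, with the brown carton and the oil filter left as they are and nothing knocked over.

Things in the scene. Friction and masses are not known exactly. Their poses are not given: they have to be found in the camera images.
- bottle_red: Red bottle with a black cap: service-fluid bottle, flat-sided body 44 mm (x) by 58 mm (y), 100 mm tall, stepped shoulder to 120 mm, round 28 mm neck to 128 mm, then a round cap of 34 mm diameter up to 160 mm, the place to grip it from above. 0.2 to 0.4 kg. Origin: centre of the underside, z up; at the start its x, y run as the service tray's.
- bottle_white: White bottle with a white cap: service-fluid bottle, flat-sided body 44 mm (x) by 58 mm (y), 100 mm tall, stepped shoulder to 120 mm, round 28 mm neck to 128 mm, then a round cap of 34 mm diameter up to 160 mm, the place to grip it from above. 0.2 to 0.4 kg. Origin: centre of the underside, z up; at the start its x, y run as the service tray's.
- bottle_blue: Blue bottle with a blue cap: service-fluid bottle, flat-sided body 44 mm (x) by 58 mm (y), 100 mm tall, stepped shoulder to 120 mm, round 28 mm neck to 128 mm, then a round cap of 34 mm diameter up to 160 mm, the place to grip it from above. 0.2 to 0.4 kg. Origin: centre of the underside, z up; at the start its x, y run as the service tray's.
- bottle_green: Green bottle with a black cap: service-fluid bottle, flat-sided body 44 mm (x) by 58 mm (y), 100 mm tall, stepped shoulder to 120 mm, round 28 mm neck to 128 mm, then a round cap of 34 mm diameter up to 160 mm, the place to grip it from above. 0.2 to 0.4 kg. Origin: centre of the underside, z up; at the start its x, y run as the service tray's.
- carton_yellow: Yellow carton of spark plugs with dark stripes, standing: 44 mm deep (x), 110 mm wide (y), 90 mm tall, rigid, 0.25 to 0.42 kg. In the service tray's back row, squarely behind two of the bottles. Grip it across its 44 mm depth, one finger before it and one behind. Origin: centre of the underside, z up; at the start its x, y run as the service tray's.
- carton_brown: Brown cardboard carton with pale stripes, of the same size and make as the yellow one, standing beside it in the back row. It stays where it is. Origin: centre of the underside.
- service_tray: Fixed steel tray, black liner, 156 mm (x) by 320 mm (y), floor 4 mm up, rim 24 mm high. x points to its back, away from the robot, within 0.15 rad. Front row at x = -45 mm: four bottles at y = -108, -36, 36, 108 mm, 14 mm apart. Back row at x = 7 mm: two cartons at y = -72 and 72 mm, 8 mm behind the bottles, 42 mm free behind. Within 2 mm; which is where varies. Origin: centre of underside.
- mat: Fixed black ribbed rubber mat, 130 mm (x) by 210 mm (y), 4 mm thick, empty, on the left or right side of the bench (x, y within 0.15 rad of the world's): the side area for what is cleared away. Origin: centre of the underside, top 4 mm above it.
- job_tray: Fixed orange kitting tray, 90 mm (x) by 240 mm (y), walls 4 mm thick and 33 mm high, floor 4 mm up, on the other side of the bench. A divider at y = -32 mm parts it. The larger, empty compartment, 82 mm (x) by 146 mm (y) inside, centre x = 0, y = 43 mm, is for the carton, its width along y. The smaller holds the oil filter. Origin: centre of the underside; x, y within 0.15 rad of the world's.
- oil_filter: White oil filter with a blue band, 66 mm diameter, 68 mm tall, standing in the job tray's smaller compartment; it stays there. Origin: centre of the underside.

How it is judged:
On the way, in this order (a step that is already met when the one before it is completed fails the run):
1. the bottles in front of the yellow carton stand upright on the black mat, while the carton has not been moved (((x of bottle_red in the frame of mat between -0.065 and 0.065 m and y of bottle_red in the frame of mat between -0.105 and 0.105 m and z of bottle_red in the frame of mat between 0 and 0.009 m and linear speed of bottle_red below 0.02 m/s and angle between bottle_red's own z axis and vertical below 0.1 rad) or (distance of bottle_red from where it was at the start of the episode below 0.015 m and (y of bottle_red in the frame of carton_yellow above 0.072 m or y of bottle_red in the frame of carton_yellow below -0.072 m))) and ((x of bottle_white in the frame of mat between -0.065 and 0.065 m and y of bottle_white in the frame of mat between -0.105 and 0.105 m and z of bottle_white in the frame of mat between 0 and 0.009 m and linear speed of bottle_white below 0.02 m/s and angle between bottle_white's own z axis and vertical below 0.1 rad) or (distance of bottle_white from where it was at the start of the episode below 0.015 m and (y of bottle_white in the frame of carton_yellow above 0.072 m or y of bottle_white in the frame of carton_yellow below -0.072 m))) and ((x of bottle_blue in the frame of mat between -0.065 and 0.065 m and y of bottle_blue in the frame of mat between -0.105 and 0.105 m and z of bottle_blue in the frame of mat between 0 and 0.009 m and linear speed of bottle_blue below 0.02 m/s and angle between bottle_blue's own z axis and vertical below 0.1 rad) or (distance of bottle_blue from where it was at the start of the episode below 0.015 m and (y of bottle_blue in the frame of carton_yellow above 0.072 m or y of bottle_blue in the frame of carton_yellow below -0.072 m))) and ((x of bottle_green in the frame of mat between -0.065 and 0.065 m and y of bottle_green in the frame of mat between -0.105 and 0.105 m and z of bottle_green in the frame of mat between 0 and 0.009 m and linear speed of bottle_green below 0.02 m/s and angle between bottle_green's own z axis and vertical below 0.1 rad) or (distance of bottle_green from where it was at the start of the episode below 0.015 m and (y of bottle_green in the frame of carton_yellow above 0.072 m or y of bottle_green in the frame of carton_yellow below -0.072 m))) and distance of carton_yellow from where it was at the start of the episode below 0.02 m), for 0.2 s.
2. the yellow carton stands upright in the empty compartment of the job tray, the cleared bottles still on the mat (x of carton_yellow in the frame of job_tray between -0.022 and 0.022 m and y of carton_yellow in the frame of job_tray between 0.023 and 0.063 m and z of carton_yellow in the frame of job_tray between -0.001 and 0.009 m and linear speed of carton_yellow below 0.02 m/s and angle between carton_yellow's own z axis and vertical below 0.1 rad and ((x of bottle_red in the frame of mat between -0.065 and 0.065 m and y of bottle_red in the frame of mat between -0.105 and 0.105 m and z of bottle_red in the frame of mat between 0 and 0.009 m and linear speed of bottle_red below 0.02 m/s and angle between bottle_red's own z axis and vertical below 0.1 rad) or distance of bottle_red from where it was at the start of the episode below 0.015 m) and ((x of bottle_white in the frame of mat between -0.065 and 0.065 m and y of bottle_white in the frame of mat between -0.105 and 0.105 m and z of bottle_white in the frame of mat between 0 and 0.009 m and linear speed of bottle_white below 0.02 m/s and angle between bottle_white's own z axis and vertical below 0.1 rad) or distance of bottle_white from where it was at the start of the episode below 0.015 m) and ((x of bottle_blue in the frame of mat between -0.065 and 0.065 m and y of bottle_blue in the frame of mat between -0.105 and 0.105 m and z of bottle_blue in the frame of mat between 0 and 0.009 m and linear speed of bottle_blue below 0.02 m/s and angle between bottle_blue's own z axis and vertical below 0.1 rad) or distance of bottle_blue from where it was at the start of the episode below 0.015 m) and ((x of bottle_green in the frame of mat between -0.065 and 0.065 m and y of bottle_green in the frame of mat between -0.105 and 0.105 m and z of bottle_green in the frame of mat between 0 and 0.009 m and linear speed of bottle_green below 0.02 m/s and angle between bottle_green's own z axis and vertical below 0.1 rad) or distance of bottle_green from where it was at the start of the episode below 0.015 m) and ((x of bottle_red in the frame of mat between -0.065 and 0.065 m and y of bottle_red in the frame of mat between -0.105 and 0.105 m and z of bottle_red in the frame of mat between 0 and 0.009 m and linear speed of bottle_red below 0.02 m/s and angle between bottle_red's own z axis and vertical below 0.1 rad) or (x of bottle_white in the frame of mat between -0.065 and 0.065 m and y of bottle_white in the frame of mat between -0.105 and 0.105 m and z of bottle_white in the frame of mat between 0 and 0.009 m and linear speed of bottle_white below 0.02 m/s and angle between bottle_white's own z axis and vertical below 0.1 rad) or (x of bottle_blue in the frame of mat between -0.065 and 0.065 m and y of bottle_blue in the frame of mat between -0.105 and 0.105 m and z of bottle_blue in the frame of mat between 0 and 0.009 m and linear speed of bottle_blue below 0.02 m/s and angle between bottle_blue's own z axis and vertical below 0.1 rad) or (x of bottle_green in the frame of mat between -0.065 and 0.065 m and y of bottle_green in the frame of mat between -0.105 and 0.105 m and z of bottle_green in the frame of mat between 0 and 0.009 m and linear speed of bottle_green below 0.02 m/s and angle between bottle_green's own z axis and vertical below 0.1 rad))), for 0.2 s.
At the end, for the whole second after the job is handed in: Yellow carton upright on the floor of the job tray's larger compartment; every bottle upright within 15 mm of its starting place; brown carton within 12 mm and oil filter within 15 mm of theirs, upright; all released and at rest (x of carton_yellow in the frame of job_tray between -0.022 and 0.022 m and y of carton_yellow in the frame of job_tray between 0.023 and 0.063 m and z of carton_yellow in the frame of job_tray between -0.001 and 0.009 m and linear speed of each of carton_yellow, bottle_red, bottle_white, bottle_blue, bottle_green, carton_brown, oil_filter below 0.02 m/s and angle between each of carton_yellow, bottle_red, bottle_white, bottle_blue, bottle_green, carton_brown, oil_filter's own z axis and vertical below 0.1 rad and distance of each of bottle_red, bottle_white, bottle_blue, bottle_green, oil_filter from where it was at the start of the episode below 0.015 m and distance of carton_brown from where it was at the start of the episode below 0.012 m); the robot touches nothing.
It fails at once if a bottle, a carton or the oil filter is knocked over (tilted more than 0.6 rad) (angle between any of bottle_red, bottle_white, bottle_blue, bottle_green, carton_yellow, carton_brown, oil_filter's own z axis and vertical above 0.6 rad).
It fails at once if the brown carton or the oil filter is moved more than 30 mm (distance of any of carton_brown, oil_filter from where it was at the start of the episode above 0.03 m).
It also fails if it takes over 118 s, if anything falls off the work surface, if the arm or the gripper's body presses on something with over 40 N, if the wrist force passes 120 N, or if a joint passes its speed limit or range.

## Robot

A 7-joint arm with a two-finger parallel gripper is mounted at the origin on the work surface. World frame = base frame: x ahead of the robot, y to its left, z up, the work surface at z = 0. Lengths are in m, angles in rad, forces in N, time in s.
With the tool pointing down it reaches from about 0.425 to 0.95 m from the base axis. Payload 4.7 kg.
Tool frame: the origin (TCP) lies between the finger pads; the fingertips stand 25 mm ahead of it and the grasp point (between the pads) lies 6 mm ahead of it; x points along the fingers, z is the direction in which the jaws open and shut, and the axes are right-handed (so a half turn about x gives the same grasp; the last joint's range is limited). The gripper opens to 85 mm and grips with 20 to 120 N. Pads are 22 mm wide; open, the fingers measure 114 mm over their backs; the gripper's body (76 mm by 85 mm) begins 54 mm behind the grasp point. The pads swing forward as they close: fully open they stand 13 mm farther back than shut.
Start: joints at [1.239, 0.469, -0.049, 1.532, 0.024, 1.141, -0.082], TCP at [0.201, -0.644, 0.256] pointing down, gripper open.
Joint ranges: [-2.59, 2.59], [-0.33, 1.99], [-1.39, 1.29], [0.1, 2.45], [-1.04, 4.18], [0.21, 1.99], [-2.66, 2.66]. Speed limits (rad/s): [2.57, 2.57, 3.14, 3.14, 3.14, 3.14, 3.14].

## Interface

Orientations are given as a 3x3 rotation matrix whose columns are the frame's x, y, z axes.
In Python, from rig import * gives the robot as it stands. Calls block until the motion is done:
- movep(position, orientation): joint-space move of the TCP to a pose.
- move_l(position, attitude=None, feed=0.15, until_force=None): straight line of the TCP; attitude=None keeps the orientation; feed is the mean speed in m/s. With until_force (N) it stops when the force on the tool has changed by that much, and returns True; else False.
- move_joints(angles): joint-space move.
- command_gripper(opening, newtons=None): finger opening in m; newtons is the grip in N (None keeps the last); returns when the fingers have stopped.
- sleep(seconds).
- inverse_kinematics(position, orientation): joint angles nearest the present ones, or None.
- sense(): the state.
- camera(name): name is "scene" or "side" or "wrist"; returns (picture, depth): 384x512x3 uint8, red, green, blue; 384x512 float32, m along the optical axis (not along the pixel's ray), 0 where there is no reading.
- camera_params(name): a dict with "K" (3x3 intrinsics, pixels), "position" and "rotation" of the camera in the world; the wrist camera has in their place "tool_from_camera" (4x4, takes a point from camera to tool coordinates, whose origin is the TCP and whose axes are the tool frame's). Camera axes: x right, y down, z forward; pixel columns grow to the right and rows downward; lengths in m; the calibration is good to about 2 mm. A picture is of the moment at which its call begins: read the wrist's pose just before it. camera_params takes no time and is no camera call.
A pose or a line that the arm cannot do raises Unreachable and nothing moves.
- finish_job(): hands the job in, once; it reports no verdict.
The state is a dict: "time_s": time; "joint_pos": joint angles; "qd": joint speeds; "joint_efforts": joint torques, N m; "position": TCP position; "tcp_rot": TCP orientation; "wrist_force": force on the tool from outside, world axes, zero at the start; "ft_torque": the same for the moment, N m; "finger_gap": finger opening in m.
Only numpy, scipy, OpenCV 4.12 (cv2) and the standard library are available. Lean on these libraries where they do the work, as an engineer would, in place of code of your own. Each camera call takes 0.05 s, during which the arm holds its last target.

## Working session

There is one attempt and no reset: what is moved stays moved. The work goes in short steps, each a Python script; the robot and the scene stay as the last script left them, time stands still between calls to the robot, and variables do not carry over. Pictures are saved under pics/ and viewed, and the job is handed in when it is done.

```bash
mkdir -p pics; ls; python3 - <<'E'
from rig import *
import cv2, numpy as np
s=sense(); print(s["time_s"],s["position"],s["tcp_rot"],s["finger_gap"])
for n in ["scene","side","wrist"]:
    p,d=camera(n); cv2.imwrite(f"pics/{n}0.png",cv2.cvtColor(p,cv2.COLOR_RGB2BGR)); np.save(f"pics/{n}0_d.npy",d); np.save(f"pics/{n}0_p.npy",p)
    print(n,camera_params(n))
E
```

```text
pics
0.0 [ 0.20114922 -0.64377267  0.25523482] [[-6.43155630e-04  9.54484654e-01  2.98259335e-01]
 [ 1.87743359e-03  2.98260023e-01 -9.54482810e-01]
 [-9.99998031e-01 -5.39188992e-05 -1.98380916e-03]] 0.0854958772029172
scene {'K': array([[382.18686815,   0.        , 253.09047285],
       [  0.        , 382.18686815, 195.81496354],
       [  0.        ,   0.        ,   1.        ]]), 'position': array([1.13818396, 0.05689843, 0.68213136]), 'rotation': array([[-1.46285134e-01,  7.08348728e-01, -6.90538007e-01],
       [ 9.89242136e-01,  1.05319341e-01, -1.01527498e-01],
       [ 8.10133760e-04, -6.97961256e-01, -7.16135063e-01]])}
side {'K': array([[351.05358391,   0.        , 252.41942455],
       [  0.        , 351.05358391, 186.19026057],
       [  0.        ,   0.        ,   1.        ]]), 'position': array([0.46826001, 0.51541884, 0.52625421]), 'rotation': array([[-0.99658523, -0.05971327,  0.05702812],
       [-0.08238619,  0.67298552, -0.73505307],
       [ 0.00551332, -0.73724136, -0.67560697]])}
wrist {'K': array([[339.40018764,   0.        , 256.97822902],
       [  0.        , 339.40018764, 195.39904374],
       [  0.        ,   0.        ,   1.        ]]), 'tool_from_camera': array([[ 9.60151641e-05, -2.91944009e-01,  9.56435406e-01,
        -1.17747647e-01],
       [-4.61881964e-04, -9.56435322e-01, -2.91943936e-01,
         7.36901772e-02],
       [ 9.99999889e-01, -4.13729219e-04, -2.26675966e-04,
         1.84502156e-04],
       [ 0.00000000e+00,  0.00000000e+00,  0.00000000e+00,
         1.00000000e+00]])}
```

View pics/scene0.png

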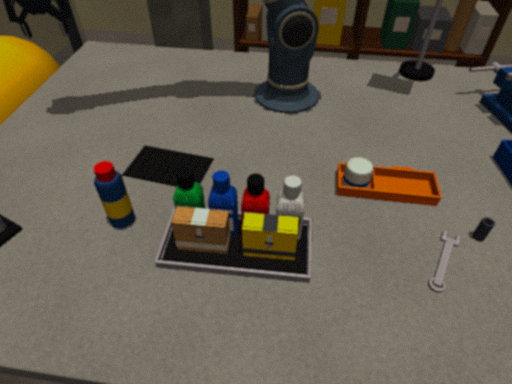

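View pics/side0.png

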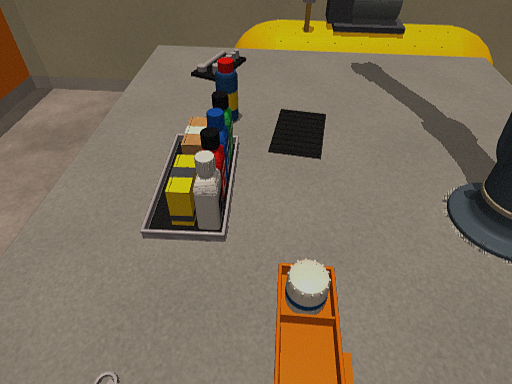

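View pics/wrist0.png

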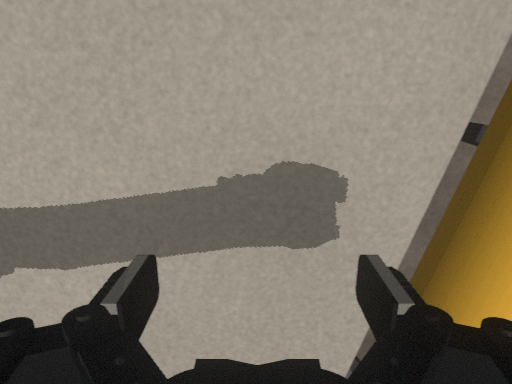

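Scene view: the mat is at −y (170,165) and the job tray at +y (388,184). The yellow carton (270,235) sits behind red (255,195) and white (291,195). Next I'll locate everything from depth.

```bash
cat > h.py <<'E'
import numpy as np, cv2
from rig import *
def cloud(p,d,P,T=None):
    K=P["K"]; v,u=np.indices(d.shape); m=d>0
    c=np.stack([(u-K[0,2])*d/K[0,0],(v-K[1,2])*d/K[1,1],d],-1)
    if T is None: R,t=P["rotation"],P["position"]
    else: R,t=T
    return c@np.asarray(R).T+t, m
def wristT(s):
    M=camera_params("wrist")["tool_from_camera"]; R=np.array(s["tcp_rot"])
    return R@M[:3,:3], R@M[:3,3]+np.array(s["position"])
def save(p,n): cv2.imwrite("pics/"+n,cv2.cvtColor(p,cv2.COLOR_RGB2BGR))
E
cat > an.py <<'E'
from h import *
for n in ["scene","side"]:
    p=np.load(f"pics/{n}0_p.npy"); d=np.load(f"pics/{n}0_d.npy")
    w,m=cloud(p,d,camera_params(n))
    x,y,z=w[...,0],w[...,1],w[...,2]
    roi=m&(x>.35)&(x<.95)&(y>-.5)&(y<.5)
    hsv=cv2.cvtColor(p,cv2.COLOR_RGB2HSV); H,S,V=[hsv[...,i].astype(int) for i in range(3)]
    print(n,"table z",np.median(z[roi&(abs(z)<.01)&(S<60)&(V>90)]))
    def rect(name,mk,zs=None):
        mk=mk.astype(np.uint8)
        k,l,st,_=cv2.connectedComponentsWithStats(mk,connectivity=8)
        if k<2: print(name,None);return
        for i in np.argsort(-st[1:,4])[:5]+1:
            if st[i,4]<15: continue
            q=w[l==i]; r=cv2.minAreaRect((q[:,:2]*1000).astype(np.float32))
            print(name,st[i,4],"rect",np.round(r[0],1),np.round(r[1],1),round(r[2],2),"z",np.round(np.percentile(q[:,2],[5,50,95])*1000,1),"mean",np.round(q.mean(0)*1000,1))
    rect("captops",roi&(z>.155)&(z<.175))
    rect("cartontops",roi&(z>.086)&(z<.1)&(x>.45))
    rect("dark",roi&(V<60)&(z<.02))
    rect("orange",roi&(H<14)&(S>170)&(V>120)&(y>0.1))
    rect("orangerim",roi&(z>.029)&(z<.037)&(y>0.1)&(S>150))
    rect("filtertop",roi&(z>.066)&(z<.08)&(y>0.1))
    rect("trayrim",roi&(z>.017)&(z<.030)&(abs(y)<.3))
E
python3 an.py
```

```text
scene table z 0.000879626360721697
captops 287 rect [ 605.3 -328.8] [38.3 37.6] 89.99 z [156.9 167.9 170.1] mean [ 609.  -326.1  166.2]
captops 219 rect [591.7 -18.3] [33.6 33.8] 14.12 z [156.4 164.5 166.4] mean [594.3 -18.  163.4]
captops 213 rect [587.3  55. ] [35.9 33.5] 19.52 z [157.7 164.5 166. ] mean [590.   54.9 163.5]
captops 208 rect [592.3 -88.3] [32.6 32.2] 9.1 z [157.1 164.4 166.2] mean [595.2 -87.5 163.4]
captops 200 rect [ 594.8 -162. ] [31.5 32.7] 52.81 z [157.4 164.3 166.3] mean [ 596.9 -161.5  163.4]
cartontops 1319 rect [633.3  20.2] [ 62. 131.] 2.73 z [87.9 94.7 97.1] mean [636.8  19.9  94.1]
cartontops 1301 rect [ 619.9 -123.8] [ 96.  130.4] 1.39 z [87.8 94.6 97.6] mean [ 639.7 -122.8   94. ]
cartontops 141 rect [ 618.1 -318.8] [28.9 57.1] 37.46 z [86.6 92.3 99.4] mean [ 622.2 -316.4   92.5]
dark 2625 rect [631.3 -53.3] [132.3 308.3] 1.86 z [3.3 5.3 7.5] mean [663.6 -40.2   5.5]
dark 2003 rect [ 409.2 -280.2] [210.4 127. ] 83.8 z [3.  5.2 7.3] mean [ 409.3 -286.     5.2]
dark 313 rect [713.  -62.7] [  4.2 290.3] 1.82 z [ 4.3  8.8 13.2] mean [713.2 -60.4   8.8]
dar
[... 3196 characters left out ...]
z [29.6 31.8 33.4] mean [362.2 262.4  31.7]
orangerim 92 rect [409.  232.5] [20.4 60.8] 81.11 z [29.4 32.4 35. ] mean [409.7 236.8  32.3]
filtertop 1114 rect [405.3 210.3] [63.  63.3] 88.38 z [66.8 70.7 72.4] mean [405.9 212.5  70.2]
trayrim 991 rect [635.9 -53.3] [159.3 322.2] 1.74 z [19.3 22.3 24. ] mean [635.4   6.9  22.1]
trayrim 449 rect [404.6 232. ] [133.7  82.2] 89.75 z [17.9 25.3 29.4] mean [392.8 246.9  24.3]
trayrim 158 rect [410.5 229.4] [26.7 64.6] 76.19 z [17.7 23.8 29.5] mean [411.9 234.9  23.5]
trayrim 122 rect [634.6  69.7] [50.  20.8] 27.78 z [17.9 24.1 29.5] mean [635.9  70.3  23.8]
trayrim 107 rect [585.8  78.9] [44.4  9. ] 4.53 z [17.8 23.6 29.2] mean [583.9  80.7  23.7]
```

```bash
cat >> h.py <<'E'
YAW=0.033
def Rot(a,flip=1):
    z=flip*np.array([np.cos(a),np.sin(a),0]); x=np.array([0,0,-1.]); y=np.cross(z,x)
    return np.stack([x,y,z],1)
MC=np.array([.4085,-.2810]); MY=-.117
def mat(px,py): 
    c,s=np.cos(MY),np.sin(MY); return MC+[c*px-s*py, s*px+c*py]
JY=0.03
CAP={"white":(.5870,.0550),"red":(.5913,-.0188),"blue":(.5913,-.0888),"green":(.594,-.1624)}
E
python3 - <<'E'
from h import *
for f in (1,-1):
    R=Rot(YAW,f)
    for n,p in [("white",CAP["white"]),("red",CAP["red"]),("matA",mat(.01,-.05)),("matB",mat(.01,.05)),("cy",(.641,.0185)),("job",(.405,.328))]:
        for z in (.158,.335):
            q=inverse_kinematics([*p,z],R); print(f,n,z,None if q is None else np.round(q,2))
# job tray rim detailed fit, side+scene
for n in ["scene","side"]:
    p=np.load(f"pics/{n}0_p.npy"); d=np.load(f"pics/{n}0_d.npy")
    w,m=cloud(p,d,camera_params(n)); x,y,z=[w[...,i] for i in range(3)]
    hsv=cv2.cvtColor(p,cv2.COLOR_RGB2HSV)
    k=m&(z>.029)&(z<.037)&(x>.33)&(x<.5)&(y>.13)&(y<.45)&(hsv[...,1]>150)
    for lo in np.arange(.16,.42,.02):
        g=k&(y>lo)&(y<lo+.02)
        if g.sum()>3: print(n,round(lo,2),np.round(x[g].min()*1000),np.round(x[g].max()*1000), g.sum())
    print(np.percentile(y[k]*1000,[0.5,99.5]))
E
```

```text
1 white 0.158 [ 0.36  0.53 -0.71  1.81  0.42  0.95 -0.5 ]
1 white 0.335 [ 0.44  0.38 -0.81  1.61  0.28  1.28 -0.38]
1 red 0.158 [ 0.45  0.52 -0.66  1.81  0.39  0.94 -0.35]
1 red 0.335 [ 0.51  0.36 -0.73  1.6   0.25  1.27 -0.23]
1 matA 0.158 [ 0.95  0.38 -0.44  1.96  0.22  0.84  0.43]
1 matA 0.335 [ 0.99  0.2  -0.46  1.75  0.09  1.21  0.54]
1 matB 0.158 [ 0.85  0.33 -0.52  2.06  0.22  0.81  0.23]
1 matB 0.335 [ 0.9   0.12 -0.53  1.84  0.07  1.2   0.38]
1 cy 0.158 [ 0.39  0.61 -0.69  1.69  0.45  1.01 -0.43]
1 cy 0.335 [ 0.43  0.46 -0.77  1.48  0.32  1.33 -0.33]
1 job 0.158 [-0.    0.53 -0.99  1.96  0.54  0.95 -1.23]
1 job 0.335 [ 0.17  0.35 -1.17  1.74  0.34  1.27 -1.05]
-1 white 0.158 [ 0.63  0.75 -1.18  1.8   0.77  1.14  2.36]
-1 white 0.335 [ 0.65  0.51 -1.17  1.6   0.48  1.36  2.59]
-1 red 0.158 [-0.79  0.69  1.11  1.88 -0.72  1.04 -2.48]
-1 red 0.335 [-0.9   0.51  1.27  1.68 -0.51  1.33 -2.65]
-1 matA 0.158 [ 0.45  0.35  0.18  1.99 -0.08  0.81 -2.43]
-1 matA 0.335 [ 0.52  0.16  0.09  1.78 -0.02  1.2  -2.49]
-1 matB 0.158 [-0.44  0.48  1.12  2.12 -0.57  0.88 -2.09]
-1 matB 0.335 [-
[... 213 characters left out ...]
 job 0.335 [ 0.17  0.35 -1.17  1.74  0.34  1.27  2.09]
scene 0.16 361.0 451.0 85
scene 0.18 363.0 452.0 33
scene 0.2 434.0 452.0 28
scene 0.22 432.0 451.0 25
scene 0.24 362.0 451.0 47
scene 0.26 359.0 452.0 39
scene 0.28 359.0 452.0 41
scene 0.3 348.0 452.0 51
scene 0.32 348.0 452.0 54
scene 0.34 347.0 452.0 56
scene 0.36 361.0 452.0 45
scene 0.38 358.0 452.0 39
scene 0.4 358.0 451.0 67
[164.79716252 405.8094305 ]
side 0.16 359.0 451.0 110
side 0.18 359.0 451.0 83
side 0.2 359.0 450.0 80
side 0.22 359.0 451.0 142
side 0.24 359.0 451.0 143
side 0.26 359.0 451.0 107
side 0.28 359.0 451.0 111
side 0.3 348.0 452.0 139
side 0.32 348.0 452.0 159
side 0.34 352.0 451.0 63
[163.82124148 349.55417585]
```

```bash
python3 - <<'E'
import cv2
p=cv2.imread("pics/scene0.png")[140:290,110:450]; cv2.imwrite("pics/sc0z.png",cv2.resize(p,None,fx=2.3,fy=2.3,interpolation=cv2.INTER_CUBIC))
E
```

```text
(no output)
```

View pics/sc0z.png

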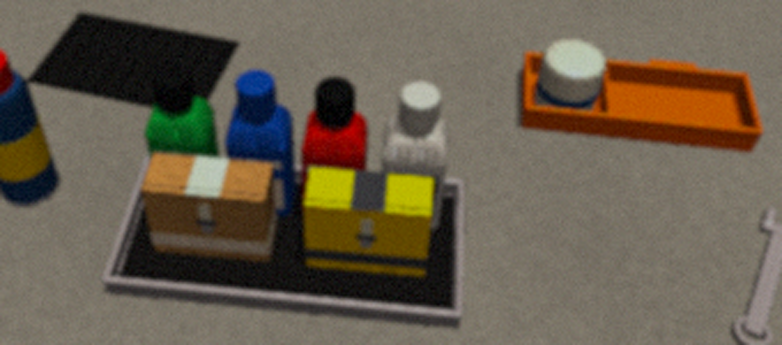

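The zoom confirms that red and white are the bottles in front of the yellow carton. The job tray is square to the world, centred near (0.405, 0.285). I'll move red first.

```bash
cat >> h.py <<'E'
ZG=.158; ZH=.338; R0=Rot(YAW,1)
def st(tag):
    s=sense(); print(tag,round(s["time_s"],2),np.round(s["position"],4),"F",np.round(s["wrist_force"],1),"gap",round(s["finger_gap"],4))
def setdown(xy,z,att=None):
    move_l([*xy,z+.025],att,feed=.2)
    hit=move_l([*xy,z-.003],att,feed=.04,until_force=5); st(f"down hit={hit}")
def transfer(src,dst):
    command_gripper(.07)
    movep([*src,.26],R0); move_l([*src,ZG],feed=.15)
    command_gripper(0,60); st("gripped")
    move_l([*src,ZH],feed=.2); st("lifted")
    movep([*dst,ZH],R0)
    setdown(dst,ZG)
    command_gripper(.07); 
    move_l([*dst,.26],feed=.2); st("released")
E
python3 - <<'E'
from h import *
command_gripper(.07); movep([*mat(.01,.05),.33],R0); movep([*CAP["red"],.33],R0)
transfer(CAP["red"],mat(.01,-.05))
for n in ("scene","side"):
    p,d=camera(n); save(p,n+"1.png")
E
python3 - <<'E'
import cv2,numpy as np
a=cv2.imread("pics/scene1.png");b=cv2.imread("pics/side1.png")
cv2.imwrite("pics/c1.png",cv2.resize(np.hstack([a,b]),(800,300)))
E
```

```text
gripped 5.1 [ 0.5921 -0.0188  0.1592] F [-0.1  0.3  5.6] gap 0.0322
lifted 6.15 [ 0.5903 -0.0191  0.3361] F [-0.9  0.1 -4.1] gap 0.0323
down hit=True 9.01 [ 0.4123 -0.3318  0.1591] F [-1.   1.   4.4] gap 0.0323
released 10.12 [ 0.4118 -0.3316  0.2591] F [-0.6  0.5  0. ] gap 0.0701
```

View pics/c1.png

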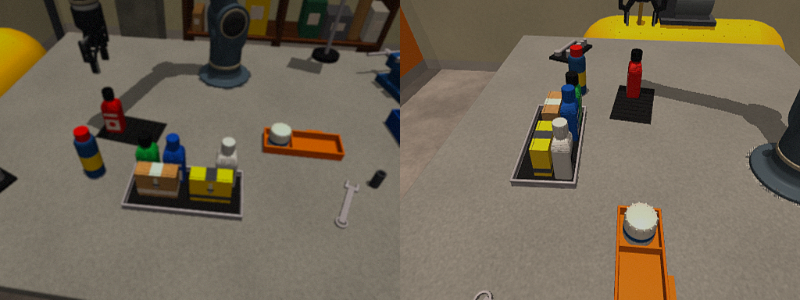

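Red is standing on the mat at about (112,110) in the left half, and nothing else has moved. White is next.

```bash
cat >> h.py <<'E'
def caps(tag):
    for n in ("scene","side"):
        p,d=camera(n); save(p,f"{n}{tag}.png"); w,m=cloud(p,d,camera_params(n)); z=w[...,2]
        for nm,lo,hi in (("cap",.155,.175),("carton",.089,.0985)):
            mk=(m&(z>lo)&(z<hi)&(w[...,0]>.35)&(w[...,0]<.75)&(abs(w[...,1])<.42)).astype(np.uint8)
            k,l,s,_=cv2.connectedComponentsWithStats(mk,connectivity=8)
            for i in range(1,k):
                if s[i,4]>100:
                    r=cv2.minAreaRect((w[l==i][:,:2]*1000).astype(np.float32)); print(n,nm,np.round(r[0],1),np.round(r[1],1),round(r[2],1))
    a=cv2.imread(f"pics/scene{tag}.png");b=cv2.imread(f"pics/side{tag}.png")
    cv2.imwrite(f"pics/c{tag}.png",cv2.resize(np.hstack([a,b]),(800,300)))
E
python3 - <<'E'
from h import *
movep([*mat(.01,-.05),.33],R0); movep([*CAP["white"],.33],R0)
transfer(CAP["white"],mat(.01,.05))
movep([*mat(.01,.05),.33],R0)
caps("2"); st("end")
E
```

```text
gripped 14.03 [0.5878 0.0552 0.1591] F [ 0.3 -0.3  4.4] gap 0.0324
lifted 15.07 [0.5862 0.0545 0.3363] F [ 0.3 -0.7 -3.3] gap 0.0327
down hit=True 17.84 [ 0.4242 -0.2326  0.1591] F [-0.6  0.9  5. ] gap 0.0324
released 18.95 [ 0.4234 -0.2325  0.2591] F [-0.9 -0.5 -1. ] gap 0.07
scene cap [ 412.8 -330.5] [32.  33.7] 14.9
scene cap [ 423.6 -230.9] [31.5 33.8] 81.6
scene cap [ 604.9 -328.7] [38.8 38.3] 23.7
scene cap [ 594.8 -162.4] [32.9 33.6] 57.3
scene cap [592.8 -88.2] [34.6 32. ] 11.1
scene carton [ 632.4 -118.8] [ 73.5 122.1] 2.7
scene carton [640.5  19.5] [ 46.8 109.6] 2.1
side cap [ 604.  -328.3] [36.8 36.5] 77.0
side cap [ 411.9 -330.1] [33. 31.] 42.0
side cap [ 423.4 -233.5] [32.9 34.2] 19.2
side cap [ 593.1 -163.1] [32.9 32. ] 89.1
side cap [590.9 -89.1] [32.5 33.6] 56.8
side carton [ 645.2 -126.6] [ 44.2 112.5] 1.8
side carton [640.9  17.6] [ 44.8 111.6] 2.0
end 19.43 [ 0.4231 -0.2324  0.3281] F [-0.5 -0.7 -0.8] gap 0.0702
```

View pics/c2.png

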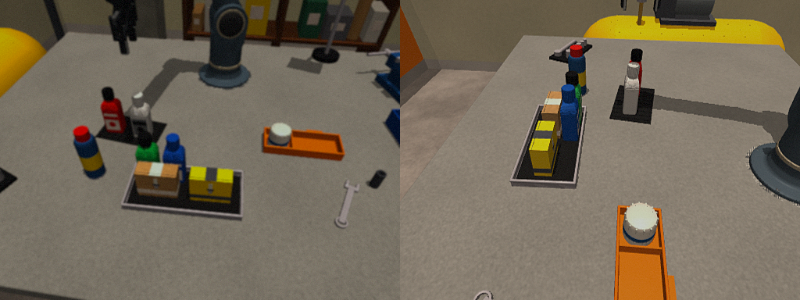

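Both bottles are upright on the mat and the carton hasn't moved. Now the carton.

```bash
python3 - <<'E'
from h import *
C=(.6408,.0185); Z=.078; J=(.405,.328); RJ=Rot(0.0,1)
movep([*C,.25],R0); move_l([*C,Z],feed=.15)
command_gripper(0,70); st("grip")
move_l([*C,.25],feed=.15); st("lift")
movep([*J,.25],RJ); p,d=camera("side"); save(p,"side3a.png")
setdown(J,Z)
command_gripper(.07); move_l([*J,.2],feed=.2); st("rel")
movep([.45,.05,.35],R0)
caps("3"); st("end")
E
```

```text
grip 22.37 [0.6414 0.0186 0.079 ] F [ 0.  -0.9  4.1] gap 0.0434
lift 23.67 [0.6402 0.0182 0.2488] F [-0.2 -0.2 -2.1] gap 0.0428
down hit=True 26.64 [0.4053 0.3276 0.0788] F [ 0.4 -1.2  3.4] gap 0.0431
rel 27.77 [0.4047 0.3271 0.199 ] F [-0.7 -0.1 -1.2] gap 0.0702
scene cap [ 412.2 -330.5] [32.  32.5] 85.7
scene cap [ 423.3 -230.6] [33.1 35.5] 66.1
scene cap [ 605.2 -328.8] [38.7 38.8] 33.8
scene cap [ 594.  -163.3] [35.8 33.5] 62.1
scene cap [592.5 -88.2] [34.2 31.9] 10.0
scene carton [404.3 328. ] [111.1  48.3] 89.9
scene carton [ 638.3 -118.7] [ 59.9 122. ] 3.2
side cap [ 604.1 -328.5] [37.9 35.4] 73.3
side cap [ 411.7 -329.7] [32.9 32.5] 37.4
side cap [ 422.8 -232.1] [33.3 31.2] 15.6
side cap [ 593.3 -163.5] [32.6 31.7] 10.4
side cap [591.8 -89.1] [34.5 33.1] 11.1
side carton [ 645.4 -125.7] [ 44.5 112.4] 1.8
side carton [404.3 319.6] [44.9 98.7] 0.7
end 29.09 [0.4497 0.0511 0.3495] F [ 0.3 -0.4  0.3] gap 0.0701
```

View pics/c3.png

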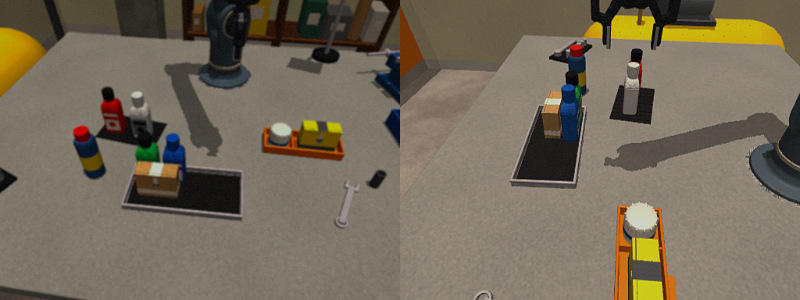

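The carton is upright in the compartment at (0.404, 0.328). Next I'll return red, then white.

```bash
python3 - <<'E'
from h import *
A,B=mat(.01,-.05),mat(.01,.05)
movep([*A,.33],R0); transfer(A,CAP["red"]); move_l([*CAP["red"],.33],feed=.3)
movep([*B,.33],R0); transfer(B,CAP["white"]); move_l([*CAP["white"],.33],feed=.3)
movep([.45,.05,.4],R0)
caps("4"); st("end")
E
```

```text
gripped 32.38 [ 0.4129 -0.3321  0.159 ] F [-1.2  0.4  5.9] gap 0.0323
lifted 33.43 [ 0.4116 -0.3317  0.3365] F [ 0.1  0.1 -3.3] gap 0.0324
down hit=True 36.3 [ 0.5911 -0.0189  0.159 ] F [-1.   0.2  4. ] gap 0.0327
released 37.41 [ 0.5907 -0.0193  0.259 ] F [-0.8 -0.2 -0.5] gap 0.0701
gripped 40.7 [ 0.4247 -0.2327  0.1589] F [-1.3 -0.6  6.3] gap 0.0323
lifted 41.75 [ 0.4234 -0.2324  0.3367] F [-0.   0.8 -2.3] gap 0.0324
down hit=True 44.52 [0.5868 0.0549 0.159 ] F [-0.4 -0.5  3.8] gap 0.0327
released 45.62 [0.5864 0.0544 0.259 ] F [-0.3  0.4  0.5] gap 0.07
scene cap [ 605.1 -328.8] [40.1 38.4] 76.4
scene cap [ 595.  -162.7] [33.5 33.7] 59.6
scene cap [592.1 -88.3] [33.3 32.1] 10.5
scene cap [589.3 -17.6] [33.3 33.7] 51.6
scene cap [585.9  54.7] [33.5 32.6] 46.8
scene carton [404.3 328. ] [ 47.3 110.1] 0.4
scene carton [ 645.  -124.8] [ 46.4 110.1] 0.9
side cap [ 603.7 -327.8] [38.4 35.1] 55.2
side cap [ 593.2 -162.5] [32.5 32.6] 8.8
side cap [590.  -88.7] [33.8 32.9] 53.2
side cap [588.2 -19.4] [34.4 32.9] 68.0
side cap [583.6  53.4] [34.7 32.7] 47.8
side carton [ 645.6 -126.7] [ 44.2 113.3] 1.3
side carton [577.8  76.2] [48.8 21.5] 32.4
side carton [404.4 319.6] [44.8 98.2] 0.7
end 46.77 [0.4507 0.0487 0.3992] F [ 0.8  0.6 -0.5] gap 0.0697
```

View pics/c4.png

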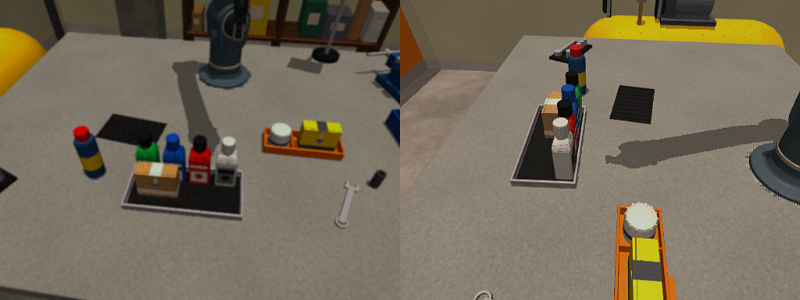

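```bash
python3 - <<'E'
from rig import *
sleep(0.5); finish_job()
E
```

```text
the job is handed in; nothing more can be done
```

The job is done and handed in at about 47 s of the 118 s allowed. I moved the red and white bottles to the mat and stood the yellow carton in the empty compartment of the job tray. Then I put both bottles back where they stood.

My last camera checks, taken just before I handed in:
- **Bottles:** all four are upright and in their old order. The red and white caps are about 3 mm from where they started, mostly towards the robot. Blue and green are within about 1 mm.
- **Yellow carton:** it stands at (0.404, 0.328) m, within 1 mm of the compartment's centre as I measured it.
- **Brown carton and oil filter:** the pictures show both still upright and in place. The brown carton measured within about 1 mm of its start. I judged the filter only by eye at the end.
- **Gripper:** it was open and clear of everything.

No check failed. The two cameras disagreed by up to about 2 mm, which is within their calibration.

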